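Stand the rinsed tall tumbler mouth-down on the plaster bat

ROBOT

A 6-joint arm with a two-finger parallel gripper is mounted at the origin on the work surface. World frame = base frame: x ahead of the robot, y to its left, z up, the work surface at z = 0. Lengths are in m, angles in degrees, forces in N, time in s.
With the tool pointing down it reaches from about 0.275 to 0.75 m from the base axis. Payload 10.2 kg.
Tool frame: the origin (TCP) lies midway between the tips of the shut fingers; the grasp point (between the pads) lies 19 mm behind it; z points along the fingers, y is the line along which they close (so a half turn about z gives the same grasp; the last joint's range is limited). The gripper opens to 88 mm and grips with 3 to 60 N. Pads are 18 mm wide; open, the fingers measure 123 mm over their backs; the gripper's body (75 mm by 187 mm) begins 45 mm behind the grasp point.
Start: joints at [-12.8, 17.928, 85.812, -0, 76.261, -12.8], TCP at [0.525, -0, 0.239] pointing down, gripper open.
Joint ranges: [-168.41, 168.41], [-55.51, 124.54], [10.69, 146.95], [-70.63, 250.63], [1, 178], [-165.06, 165.06]. Speed limits (degrees/s): [136.94, 136.94, 172.46, 180, 180, 180].

INTERFACE

Orientations are given as [roll, pitch, yaw] about the fixed x, y, z axes, in that order (R = Rz(yaw) Ry(pitch) Rx(roll)).
In Python, from bench import manip gives the robot as it stands.
- The arm moves only by the shell command python3 drive.py 'ROWS' [FORCE]. ROWS is a JSON list of rows, 1 to 20 of them, each of 7 numbers: the finger opening in m, then dx, dy, dz in a scale on which 1.0 is 0.8 m, then a rotation vector rx, ry, rz in fractions of the full range, 1 being 360 degrees; each row is the pose to reach, as a shift and turn from the pose commanded when the command began, along the tool's axes at that moment; what a row does not reach only later rows make up. A row lasts 1/12 s, in which the tool goes at most 0.0417 m and 7.16 degrees, less where a joint would pass 70% of its speed; a pose out of reach is approached as far as the arm can. The fingers move at their own pace and stop on an object; FORCE is the grip in N (left out, the last holds). Time passes only in rows, so rows that do not move let the fingers close. It prints the time, the measured TCP pose, the force, the opening and the grip force at its end. No shift or turn number may pass 1 either way. Input that does not fit is refused with a message, and nothing moves.
- manip.state(): the state, without advancing time (a new reading comes with each control period).
- manip.get_image(name): name is "scene" or "side" or "wrist"; returns the picture (480x640x3 uint8, red, green, blue); there is no depth.
- manip.camera_info(name): a dict with "K" (3x3 intrinsics, pixels), "R" (3x3) and "t" (3): a world point X has camera coordinates R X + t; the wrist camera has in their place "tool_from_camera" (4x4, takes a point from camera to tool coordinates, whose origin is the TCP and whose axes are the flange's). Camera axes: x right, y down, z forward; pixel columns grow to the right and rows downward; lengths in m; the calibration is good to about 2 mm. A picture is of the moment at which its call begins: read the wrist's pose just before it. camera_info takes no time and is no camera call.
- manip.sign_off(): hands the job in; it is judged then, once.
The state is a dict: "t": time; "q": joint angles; "joint_velocities": joint speeds; "effort": joint torques, N m; "tool_pos": TCP position; "ee_rot": TCP orientation; "force": force on the tool from outside, world axes, zero at the start; "torque": the same for the moment, N m; "gripper_width": finger opening in m; "grasp_force": force on a finger pad.
Only numpy, scipy, OpenCV 4.12 (cv2) and the standard library are available. Lean on these libraries where they do the work, as an engineer would, in place of code of your own. Each camera call takes 0.05 s, during which the arm holds its last target. There are 200 camera calls.

TASK

Two rinsed earthenware tumblers lie on their sides in the little sloping wooden drain cradles. Take the taller one and stand it upside down, mouth down, with its whole rim on the round plaster drying bat; set it down gently rather than dropping it, and let go. Leave the shorter tumbler in its cradle and the closed glaze jar where they are.

Things in the scene. Friction and masses are not known exactly. Their poses are not given: they have to be found in the camera images.
- tall_tumbler: To move: plain terracotta cylinder, 100 mm long, 54 mm outside diameter, wall 4 mm, 0.16 kg. Origin: centre of its closed base; its z runs along its axis to the open mouth. Starts on its side in a cradle, mouth towards -x within 23 degrees of yaw and 20 degrees below level. A pinch 30 mm from the base, gripper over the base end, fingers 31 degrees off its axis, serves pick and place.
- cradle_a: Fixed cradle under the tall tumbler: two dowels sloping 20 degrees down towards the mouth, on a wooden foot 120 x 44 mm, narrower than the tumbler, so fingers fit beside it. Origin: centre of the foot's underside, on the table; the tumbler's mid-length lies 69 mm above it. A stop 24 mm wide at the low end stands about 10 mm above the dowels and bears on the rim: lift the tumbler out upwards.
- short_tumbler: The other tumbler, to be left alone: same material, 54 mm diameter and pose, but only 65 mm long. Lies in an identical cradle about 0.2 m to one side of the first (either side). Origin: centre of its base; z from base to mouth.
- bat: Round plaster drying bat lying flat, fixed to the table: 150 mm diameter, 20 mm thick, plain flat top. Origin: centre of its underside, on the table (top at z = +20 mm).
- jar: Closed black glaze jar with a black lid and paper label, standing upright beyond the bat, 64 mm diameter, 75 mm tall; to be left alone. Origin: centre of its underside.

How it is judged (in metres and radians):
On the way, in this order (a step that is already met when the one before it is completed fails the run):
1. the tall tumbler is lifted out of its cradle (height (world z) of tall_tumbler above 0.11 m), for 0.1 s.
2. the tall tumbler stands mouth down on the bat (angle between tall_tumbler's own z axis and vertical above 2.967 rad and horizontal distance between tall_tumbler and bat below 0.05 m and z of tall_tumbler in the frame of bat between 0.112 and 0.128 m and linear speed of tall_tumbler below 0.02 m/s and angular speed of tall_tumbler below 0.2 rad/s), for 0.2 s.
At the end, for the whole second after the job is handed in: The tall tumbler stands at rest upside down on the bat: axis within 10 degrees of vertical, mouth down, rim resting on the bat's top (base 112 to 128 mm above the bat's underside), its axis within 50 mm of the bat's centre; the short tumbler and the jar are within 25 mm of where they started (all of step 2 and distance of each of short_tumbler, jar from where it was at the start of the episode below 0.025 m); the robot touches nothing.
It fails at once if the short tumbler is disturbed (moved over 25 mm) (distance of short_tumbler from where it was at the start of the episode above 0.025 m).
It fails at once if the jar is disturbed (moved over 25 mm) (distance of jar from where it was at the start of the episode above 0.025 m).
It fails at once if the tall tumbler is dropped (faster than 0.8 m/s while not held by the fingers) (linear speed of tall_tumbler above 0.8 m/s and contact force between the fingers and tall_tumbler below 0.3 N).
It also fails if it takes over 35 s, if anything falls off the work surface, if the arm or the gripper's body presses on something with over 40 N, if the wrist force passes 120 N, or if a joint passes its speed limit or range.

## Working session

There is one attempt and no reset: what is moved stays moved. The work goes in short steps, Python scripts to look and compute and a shell command to move; the robot and the scene stay as the last step left them, time stands still between calls to the robot, and variables do not carry over. Pictures are saved under pics/ and viewed, at most 10 in all, crops included, and the job is handed in when it is done.

```bash
ls; mkdir -p pics; python3 - <<'E'
from bench import manip
import cv2
for n in("scene","side"):
    cv2.imwrite(f"pics/{n}0.png",manip.get_image(n)[:,:,::-1])
    c=manip.camera_info(n);print(n,c["K"],c["R"],c["t"])
s=manip.state();print(s);print(manip.camera_info("wrist"))
E
```

```text
bench.py
drive.py
pics
scene [[463.59157268   0.         316.47177772]
 [  0.         463.59157268 238.31212391]
 [  0.           0.           1.        ]] [[ 0.54048762  0.8412754   0.01135067]
 [ 0.71773703 -0.45399555 -0.52795984]
 [-0.43900647  0.29350255 -0.84919348]] [-0.33556324 -0.37377467  1.35958752]
side [[522.52120179   0.         315.22450893]
 [  0.         522.52120179 239.67756507]
 [  0.           0.           1.        ]] [[-0.97354288 -0.22847138  0.00388334]
 [-0.13124527  0.54517795 -0.8279829 ]
 [ 0.18705328 -0.80658653 -0.5607399 ]] [0.58639669 0.15256377 0.8694095 ]
{'t': 0.1, 'q': array([-1.27990220e+01,  1.79546980e+01,  8.58459391e+01, -2.91762718e-03,
        7.62598144e+01, -1.28008537e+01]), 'joint_velocities': array([ 0.07657216, -0.13532397, -0.08763459,  0.00910355,  0.05507497,
       -0.01529716]), 'effort': array([ 3.19868399e-03, -4.02814186e+01, -2.52645475e+01,  6.95334817e-02,
        3.42543027e-02, -5.51177254e-05]), 'tool_pos': array([5.24803414e-01, 2.77563506e-05, 2.38256474e-01]), 'ee_rot': array([-1.79940423e+02, -1.06308628e-02,  9.00025207e+01]), 'force': array([ 0.11923045, -0.09325496,  0.35787012]), 'torque': array([-0.02387698,  0.02998794, -0.04846847]), 'grasp_force': 0.0, 'gripper_width': 0.0879460640756358}
{'K': array([[405.98892495,   0.        , 319.64546783],
       [  0.        , 405.98892495, 240.22455625],
       [  0.        ,   0.        ,   1.        ]]), 'tool_from_camera': array([[-3.74737143e-04, -9.64171750e-01, -2.65278527e-01,
         6.67379277e-02],
       [ 9.99999764e-01, -2.08656825e-04, -6.54240811e-04,
        -7.26603918e-04],
       [ 5.75448332e-04, -2.65278710e-01,  9.64171600e-01,
        -1.46277887e-01],
       [ 0.00000000e+00,  0.00000000e+00,  0.00000000e+00,
         1.00000000e+00]])}
```

View pics/scene0.png

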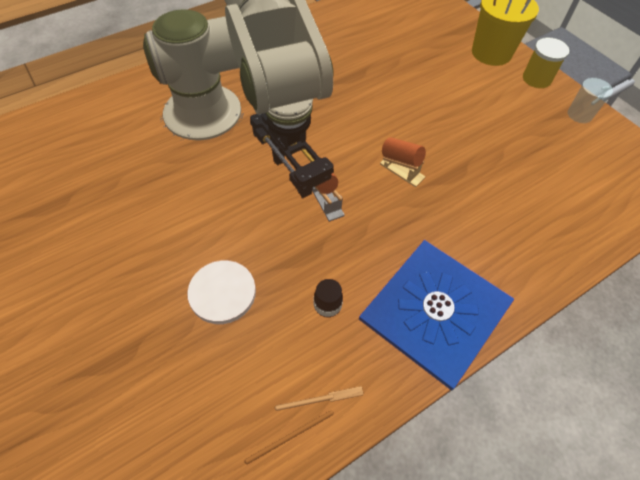

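View pics/side0.png

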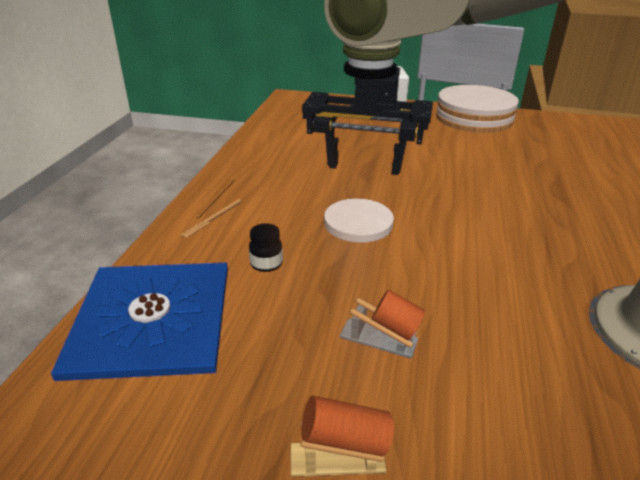

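The scene view shows the tall tumbler in the yellow-footed cradle at about (404,153), the short one under the gripper at (328,184), the bat at (222,291) and the jar at (328,297). The side view shows the tall one at (347,427), the short one at (400,315), the bat at (359,220) and the jar at (265,248). Next I'll triangulate these.

```bash
cat > h.py <<'E'
import numpy as np, cv2
from bench import manip
from scipy.spatial.transform import Rotation as Ro
def cam(n,s=None):
    c=manip.camera_info(n)
    if n!="wrist": return c["K"],c["R"],np.array(c["t"])
    Rt=Ro.from_euler("xyz",s["ee_rot"],degrees=True).as_matrix(); T=c["tool_from_camera"]
    Rw=Rt@T[:3,:3]; tw=Rt@T[:3,3]+s["tool_pos"]
    return c["K"],Rw.T,-Rw.T@tw
def ray(C,p):
    K,R,t=C; d=R.T@np.linalg.inv(K)@np.array([p[0],p[1],1.]); return -R.T@t,d/np.linalg.norm(d)
def plane(C,p,z):
    o,d=ray(C,p); return o+d*(z-o[2])/d[2]
def tri(rs):
    A=sum(np.eye(3)-np.outer(d,d) for o,d in rs); b=sum((np.eye(3)-np.outer(d,d))@o for o,d in rs)
    X=np.linalg.solve(A,b); return X,[np.linalg.norm(np.cross(X-o,d)) for o,d in rs]
def proj(C,X):
    K,R,t=C; c=K@(R@X+t); return c[:2]/c[2]
def blob(im,box,kind):
    """largest blob in box (x0,y0,x1,y1)"""
    h=cv2.cvtColor(im,cv2.COLOR_RGB2HSV).astype(int); H,S,V=h[...,0],h[...,1],h[...,2]
    r=im.astype(int)
    m={"red":((H<9)|(H>172))&(S>140)&(V>60),"white":(S<60)&(V>150),"yel":(H>15)&(H<32)&(S>60)&(V>170)}[kind]
    M=np.zeros(m.shape,np.uint8); x0,y0,x1,y1=box; M[y0:y1,x0:x1]=m[y0:y1,x0:x1]
    M=cv2.morphologyEx(M,cv2.MORPH_OPEN,np.ones((3,3)))
    cs,_=cv2.findContours(M,cv2.RETR_EXTERNAL,cv2.CHAIN_APPROX_NONE)
    return max(cs,key=cv2.contourArea)
E
python3 - <<'E'
from h import *
np.set_printoptions(precision=4,suppress=True)
I={n:cv2.imread(f"pics/{n}0.png")[:,:,::-1].copy() for n in("scene","side")}
C={n:cam(n) for n in I}
bx={"scene":(370,120,440,180),"side":(290,385,405,468)}
bb={"scene":(170,245,275,340),"side":(310,190,405,250)}
rs=[];pl=[]
for n in I:
    c=blob(I[n],bx[n],"red"); r=cv2.minAreaRect(c); M=cv2.moments(c)
    print(n,cv2.contourArea(c),r,cv2.boundingRect(c)); p=cv2.boxPoints(r); e=[p[1]-p[0],p[2]-p[1]]; u=max(e,key=np.linalg.norm)
    rs.append(ray(C[n],r[0])); o,d=rs[-1]; d2=ray(C[n],np.array(r[0])+u)[1]; pl.append(np.cross(d,d2))
X,res=tri(rs); a=np.cross(*pl);a/=np.linalg.norm(a); a*=-np.sign(a[0])
print("tall ctr",X,res,"axis",a,"yaw",np.degrees(np.arctan2(a[1],a[0])),"pitch",np.degrees(np.arcsin(a[2])))
rs=[]
for n in I:
    c=blob(I[n],bb[n],"white"); e=cv2.fitEllipse(c); print(n,e, [plane(C[n],e[0],.01)]); rs.append(ray(C[n],e[0]))
print("bat",tri(rs))
s=I["side"][370:480,270:420];cv2.imwrite("pics/c1.png",cv2.resize(s[:,:,::-1],None,fx=4,fy=4)[:440,:600])
E
```

```text
Traceback (most recent call last):
  File "h.py", line 27, in blob
    return max(cs,key=cv2.contourArea)
ValueError: max() iterable argument is empty
```

```bash
python3 - <<'E'
import cv2
for n,ps in(("scene",[(404,153),(395,147),(415,160),(390,185),(440,153),(404,135)]),("side",[(347,427),(320,440),(380,425),(345,402),(250,430)])):
    h=cv2.cvtColor(cv2.imread(f"pics/{n}0.png"),cv2.COLOR_BGR2HSV)
    print(n,[(p,h[p[1],p[0]].tolist()) for p in ps])
E
```

```text
scene [((404, 153), [9, 175, 125]), ((395, 147), [9, 176, 145]), ((415, 160), [10, 177, 125]), ((390, 185), [14, 170, 180]), ((440, 153), [15, 169, 181]), ((404, 135), [14, 169, 186])]
side [((347, 427), [9, 184, 194]), ((320, 440), [9, 182, 136]), ((380, 425), [10, 189, 186]), ((345, 402), [13, 186, 130]), ((250, 430), [14, 192, 133])]
```

```bash
sed -i 's/(H<9)|(H>172))&(S>140)&(V>60)/(H<12)|(H>172))\&(S>130)\&(V>45)/' h.py
cat > m1.py <<'E'
from h import *
np.set_printoptions(precision=4,suppress=True)
I={n:cv2.imread(f"pics/{n}0.png")[:,:,::-1].copy() for n in("scene","side")}
C={n:cam(n) for n in I}
bx={"scene":(370,120,440,180),"side":(290,385,405,468)}
bb={"scene":(170,245,275,340),"side":(310,190,405,250)}
rs=[];pl=[]
for n in I:
    c=blob(I[n],bx[n],"red"); r=cv2.minAreaRect(c)
    print(n,cv2.contourArea(c),r,cv2.boundingRect(c)); p=cv2.boxPoints(r); e=[p[1]-p[0],p[2]-p[1]]; u=max(e,key=np.linalg.norm)
    rs.append(ray(C[n],r[0])); o,d=rs[-1]; d2=ray(C[n],np.array(r[0])+u)[1]; pl.append(np.cross(d,d2))
X,res=tri(rs); a=np.cross(*pl);a/=np.linalg.norm(a); a*=-np.sign(a[0])
print("tall ctr",X,res,"axis",a,"yaw",np.degrees(np.arctan2(a[1],a[0])),"pitch",np.degrees(np.arcsin(a[2])))
rs=[]
for n in I:
    c=blob(I[n],bb[n],"white"); e=cv2.fitEllipse(c); print(n,e, [plane(C[n],e[0],.01)]); rs.append(ray(C[n],e[0]))
print("bat",tri(rs))
s=I["side"][370:480,270:420];cv2.imwrite("pics/c1.png",cv2.resize(s[:,:,::-1],None,fx=4,fy=4)[:440,:600])
E
python3 m1.py
```

```text
scene 776.5 ((403.31134033203125, 151.16036987304688), (42.44440841674805, 20.74144172668457), 15.945395469665527) (383, 138, 42, 28)
side 3907.5 ((347.573974609375, 426.15032958984375), (92.24708557128906, 46.33990478515625), 11.944175720214844) (302, 396, 92, 60)
tall ctr [0.4802 0.3545 0.0671] [np.float64(0.0012395340926489192), np.float64(0.0012395340926489816)] axis [-0.9029 -0.2464 -0.3521] yaw -164.735274003803 pitch -20.617109299089023
scene ((220.9510955810547, 290.90087890625), (58.67667770385742, 67.626953125), 68.37974548339844) [array([ 0.5572, -0.2148,  0.01  ])]
side ((358.740966796875, 219.6863250732422), (42.26913833618164, 67.64631652832031), 94.1573715209961) [array([ 0.5546, -0.211 ,  0.01  ])]
bat (array([ 0.5554, -0.2147,  0.0074]), [np.float64(0.0004097243919349764), np.float64(0.0004097243919351522)])
```

View pics/c1.png

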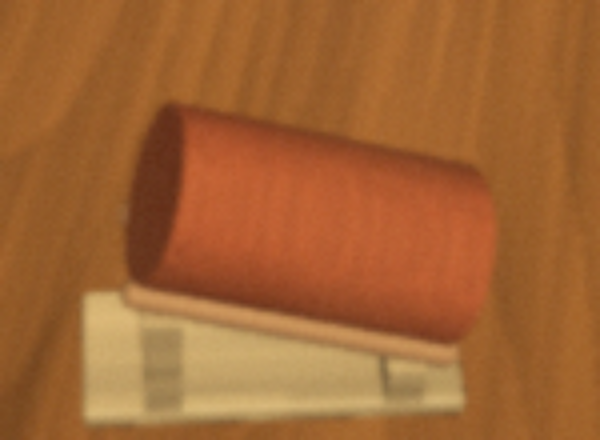

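The side crop confirms this. The dark closed base disc is at the upper left (about (150,200) in the crop), the axis falls to the right towards the mouth, and the dowels and yellow foot are below. The measured centre (0.480, 0.354, 0.067), 20.6° slope and -165° yaw all agree with the text. Next I'll work out the pre-grasp pose, directly above the grasp.

```bash
cat >> h.py <<'E'
def pick_R(a):
    h=np.array([a[0],a[1],0]);h/=np.linalg.norm(h);k=np.array([0,0,1.])
    th=np.arcsin(-a[2])+np.radians(31)
    z=np.cos(th)*h-np.sin(th)*k; x=np.sin(th)*h+np.cos(th)*k
    return np.c_[x,np.cross(z,x),z]
def delta(p,R):
    s=manip.state(); R0=Ro.from_euler("xyz",s["ee_rot"],degrees=True).as_matrix()
    print("shift",np.round(R0.T@(p-s["tool_pos"]),4),"turn",Ro.from_matrix(R0.T@R).as_rotvec(degrees=True).round(2))
def axis(yaw,pitch):
    y,p=np.radians([yaw,pitch]); return np.array([np.cos(p)*np.cos(y),np.cos(p)*np.sin(y),np.sin(p)])
E
python3 - <<'E'
from h import *
a=axis(-164.7,-20); X=np.array([.4802,.3545,.068]); R=pick_R(a)
G=X-.02*a; T=G+.019*R[:,2]; print(G,T,R)
delta(T+[0,0,.12],R)
C={n:cam(n) for n in("scene","side")}
print("jar",tri([ray(C["scene"],(328,297)),ray(C["side"],(265,248))]),"short",tri([ray(C["scene"],(328,184)),ray(C["side"],(400,315))]))
E
```

```text
[0.49832775 0.35945919 0.0748404 ] [0.48679445 0.35630404 0.06007463] [[-7.49601902e-01 -2.63873050e-01 -6.07015652e-01]
 [-2.05067875e-01  9.64557418e-01 -1.66060691e-01]
 [ 6.29320391e-01  1.38777878e-17 -7.77145961e-01]]
shift [ 0.3563 -0.0379  0.0583] turn [  35.63   27.15 -100.7 ]
jar (array([ 0.70796199, -0.0266859 ,  0.03511347]), [np.float64(0.00013414641181864516), np.float64(0.00013414641181883758)]) short (array([0.44668153, 0.13470091, 0.05494359]), [np.float64(0.011891596516614951), np.float64(0.011891596516614955)])
```

Units first: shifts go in shares of 0.8 m and turns go in shares of 360 degrees. So 0.356 m is 0.445, -0.02 m is -0.025, -100.7 degrees is -0.2797.

```bash
python3 drive.py '[[0.088, 0.25, -0.025, -0.025, 0.0494, 0.0378, -0.1389], [0.088, 0.25, -0.025, -0.025, 0.0494, 0.0378, -0.1389], [0.088, 0.25, -0.025, -0.025, 0.0494, 0.0378, -0.1389], [0.088, 0.25, -0.025, -0.025, 0.0494, 0.0378, -0.1389], [0.088, 0.25, -0.025, -0.025, 0.0494, 0.0378, -0.1389], [0.088, 0.25, -0.025, -0.025, 0.0494, 0.0378, -0.1389], [0.088, 0.25, -0.025, -0.025, 0.0494, 0.0378, -0.1389], [0.088, 0.25, -0.025, -0.025, 0.0494, 0.0378, -0.1389], [0.088, 0.445, -0.0475, 0.05, 0.0989, 0.0756, -0.2797], [0.088, 0.445, -0.0475, 0.05, 0.0989, 0.0756, -0.2797], [0.088, 0.445, -0.0475, 0.0725, 0.0989, 0.0756, -0.2797], [0.088, 0.445, -0.0475, 0.0725, 0.0989, 0.0756, -0.2797], [0.088, 0.445, -0.0475, 0.0725, 0.0989, 0.0756, -0.2797], [0.088, 0.445, -0.0475, 0.0725, 0.0989, 0.0756, -0.2797], [0.088, 0.445, -0.0475, 0.0725, 0.0989, 0.0756, -0.2797], [0.088, 0.445, -0.0475, 0.0725, 0.0989, 0.0756, -0.2797], [0.088, 0.445, -0.0475, 0.0725, 0.0989, 0.0756, -0.2797], [0.088, 0.445, -0.0475, 0.0725, 0.0989, 0.0756, -0.2797], [0.088, 0.445, -0.0475, 0.0725, 0.0989, 0.0756, -0.2797], [0.088, 0.445, -0.0475, 0.0725, 0.0989, 0.0756, -0.2797]]'
python3 - <<'E'
from h import *
s=manip.state();print(s["t"],s["q"],s["tool_pos"],s["ee_rot"])
a=axis(-164.7,-20); X=np.array([.4802,.3545,.068]); R=pick_R(a)
delta(X-.02*a+.019*R[:,2]+[0,0,.12],R)
cv2.imwrite("pics/w1.png",manip.get_image("wrist")[:,:,::-1])
import json;json.dump([list(s["tool_pos"]),list(s["ee_rot"])],open("w1.json","w"))
E
```

```text
t: 1.77
tool_pos: [0.4871, 0.3557, 0.1811]
ee_rot: [-180.0, -38.9, -164.9]
force: [0.3, -0.4, -0.4]
gripper_width: 0.0879
grasp_force: 0.0
1.7667 [ 22.97255396  53.36308357  43.93833048   5.71292428 121.21210411
 -80.92420903] [0.48708716 0.35571968 0.18110101] [-179.97633067  -38.89957169 -164.85704096]
shift [-0.0005  0.0006  0.0009] turn [ 0.08  0.1  -0.12]
```

View pics/w1.png

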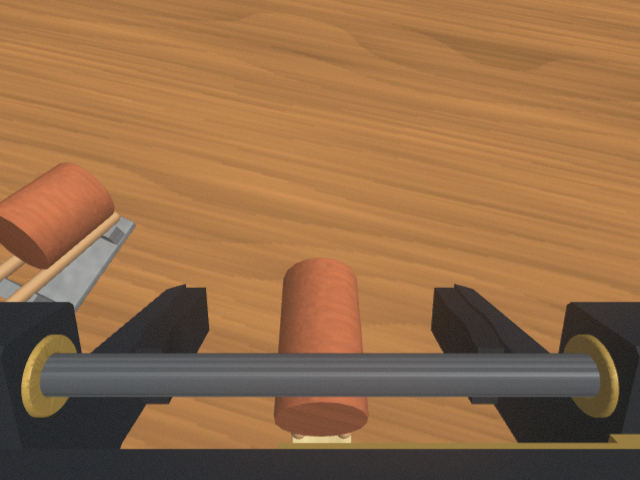

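The wrist view shows the tall tumbler centred between the fingers, with its base bottom at about (321,437) and its mouth top at about (320,258). The short tumbler, at (60,215), is well clear. I'll compare these edges with the ones predicted from my estimate.

```bash
python3 - <<'E'
from h import *
import json
p,e=json.load(open("w1.json")); C=cam("wrist",dict(tool_pos=np.array(p),ee_rot=e))
im=cv2.imread("pics/w1.png")[:,:,::-1].copy()
c=np.vstack([blob(im,(240,240,400,350),"red"),blob(im,(240,400,400,442),"red")])[:,0,:]
print("seen top",c[:,1].min(),"bottom",c[:,1].max())
row=lambda c,y:(c[c[:,1]==y,0].min(),c[c[:,1]==y,0].max())
print([ (y,row(c,y)) for y in(290,340,405)])
a=axis(-164.7,-20); X=np.array([.4802,.3545,.068]); u=np.cross(a,[0,0,1]);u/=np.linalg.norm(u);v=np.cross(u,a)
for dz in(0,.004):
  for da in (0,.004):
    P=[]
    for l in np.linspace(-.05,.05,101):
        for t in np.linspace(0,2*np.pi,120): P.append(proj(C,X+[0,0,dz]+(l+da)*a+.027*(np.cos(t)*u+np.sin(t)*v)))
    P=np.array(P); print(dz,da,"top",P[:,1].min(),"bot",P[:,1].max(),[(y,P[abs(P[:,1]-y)<1.5,0].min(),P[abs(P[:,1]-y)<1.5,0].max()) for y in(290,340,405)])
E
```

```text
seen top 258 bottom 435
[(290, (np.int32(284), np.int32(356))), (340, (np.int32(280), np.int32(361))), (405, (np.int32(275), np.int32(367)))]
0 0 top 257.62171236594884 bot 437.65057550841686 [(290, np.float64(284.2773341295563), np.float64(359.42505388468123)), (340, np.float64(280.71842832021963), np.float64(363.6497489741923)), (405, np.float64(276.12906981352205), np.float64(369.31351110057324))]
0 0.004 top 253.28943565604445 bot 430.84714484785206 [(290, np.float64(284.2773341295563), np.float64(359.4250538846812)), (340, np.float64(280.71842832021963), np.float64(363.6497489741923)), (405, np.float64(276.12906981352205), np.float64(369.3135111005733))]
0.004 0 top 255.50417925018078 bot 437.9548569945929 [(290, np.float64(283.74160474420387), np.float64(360.0342220861332)), (340, np.float64(280.08783240440465), np.float64(364.39225403451826)), (405, np.float64(275.43648873568026), np.float64(370.10809953636374))]
0.004 0.004 top 251.1358919625207 bot 431.04799693343966 [(290, np.float64(283.74160474420387), np.float64(360.0342220861332)), (340, np.float64(280.08783240440465), np.float64(364.39225403451826)), (405, np.float64(275.43648873568026), np.float64(370.10809953636385))]
```

The estimate agrees to about 1 mm, so I'll go straight down.

Converted, 0.0925 m is 0.1156, -0.0755 m is -0.0944.

```bash
python3 drive.py '[[0.088, -0.0313, 0, 0.0388, 0, 0, 0], [0.088, -0.0563, 0, 0.07, 0, 0, 0], [0.088, -0.0713, 0, 0.0875, 0, 0, 0], [0.088, -0.0838, 0, 0.1025, 0, 0, 0], [0.088, -0.0913, 0, 0.1113, 0, 0, 0], [0.088, -0.0944, 0, 0.1156, 0, 0, 0], [0.088, -0.0944, 0, 0.1156, 0, 0, 0]]'
python3 - <<'E'
from h import *
s=manip.state();print(s["tool_pos"],s["ee_rot"],s["force"])
a=axis(-164.7,-20); X=np.array([.4802,.3545,.068]); R=pick_R(a)
delta(X-.02*a+.019*R[:,2],R)
cv2.imwrite("pics/w2.png",manip.get_image("wrist")[:,:,::-1])
E
```

```text
t: 2.4
tool_pos: [0.4876, 0.3562, 0.0613]
ee_rot: [180.0, -38.9, -164.7]
force: [-0.4, 0.4, 0.8]
gripper_width: 0.0879
grasp_force: 0.0
[0.48761931 0.35615734 0.06132325] [ 179.98172728  -38.94568914 -164.72440825] [-0.3661594   0.37381303  0.83793717]
shift [-0.0002  0.0004  0.0014] turn [ 0.03  0.05 -0.02]
```

View pics/w2.png

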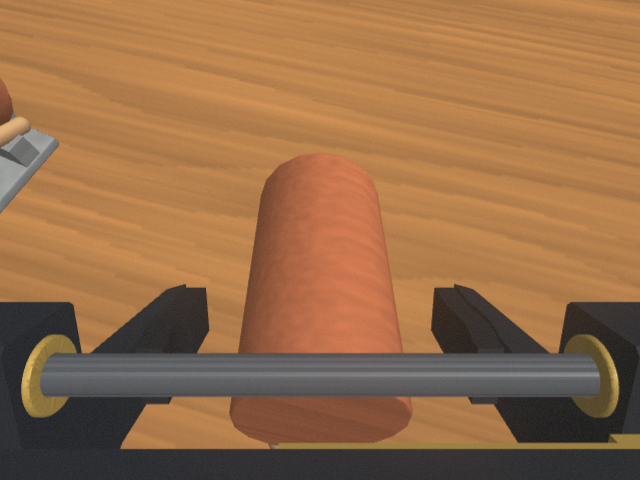

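The tumbler sits symmetrically (columns 232 to 412) between the fingers, and nothing is touching. I'll close on it.

```bash
python3 drive.py '[[0.04, 0, 0, 0, 0, 0, 0], [0.04, 0, 0, 0, 0, 0, 0], [0.04, 0, 0, 0, 0, 0, 0], [0.04, 0, 0, 0, 0, 0, 0], [0.04, 0, 0, 0, 0, 0, 0], [0.04, 0, 0, 0, 0, 0, 0]]' 28
```

```text
t: 2.95
tool_pos: [0.4876, 0.3562, 0.0615]
ee_rot: [180.0, -38.9, -164.7]
force: [-0.2, -0.0, 1.3]
gripper_width: 0.0542
grasp_force: 28.0
```

Converted, -0.132 m is -0.165, 0.107 m is 0.1338.

```bash
python3 drive.py '[[0.04, 0.0163, 0, -0.02, 0, 0, 0], [0.04, 0.04, 0, -0.0488, 0, 0, 0], [0.04, 0.0625, 0, -0.0775, 0, 0, 0], [0.04, 0.0863, 0, -0.1063, 0, 0, 0], [0.04, 0.11, 0, -0.1363, 0, 0, 0], [0.04, 0.1338, 0, -0.165, 0, 0, 0], [0.04, 0.1338, 0, -0.165, 0, 0, 0], [0.04, 0.1338, 0, -0.165, 0, 0, 0]]'
python3 - <<'E'
from h import *
s=manip.state();print(s["q"],s["tool_pos"])
cv2.imwrite("pics/w3.png",manip.get_image("wrist")[:,:,::-1])
E
```

```text
t: 3.62
tool_pos: [0.4876, 0.3562, 0.2322]
ee_rot: [179.9, -38.8, -164.7]
force: [0.1, 0.5, -2.3]
gripper_width: 0.0543
grasp_force: 28.0
[ 23.00733719  51.86545487  39.27703337   6.10480414 127.21977056
 -80.29026853] [0.4876129  0.3562094  0.23216784]
```

View pics/w3.png

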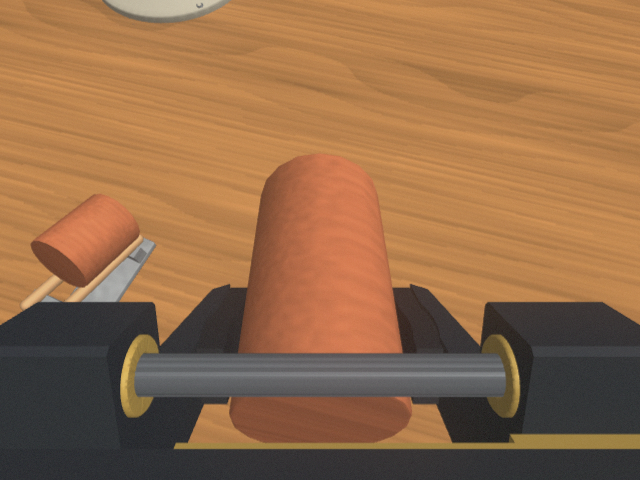

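The tumbler is lifted and hasn't slipped: it spans rows 155 to 441, as before. Next is the inverted hover pose above the bat.

```bash
cat > place.py <<'E'
from h import *
import sys
H=float(sys.argv[1]); yaw=float(sys.argv[2])
Rp=Ro.from_euler("xyz",[179.99,-38.9,-164.7],degrees=True).as_matrix(); Tp=np.array([.4876,.3562,.0614])
a=axis(-164.9,-20); X=np.array([.4802,.3545,.068])
b=Rp.T@(X-.05*a-Tp); at=Rp.T@a     # base and axis in tool frame
n=np.array([0,1.,0]); R1=Rp
# turn in the vertical plane until the axis is plumb, then yaw
R0=Ro.align_vectors([[0,0,-1],np.r_[Rp[:2,1],0]],[at,n],weights=[1000,1])[0].as_matrix()
R=Ro.from_euler("z",yaw,degrees=True).as_matrix()@R0
T=np.array([.5555,-.2135,.12+H])-R@b
print("T",T,"axis",R@at,"toolz",R[:,2]); delta(T,R)
s=manip.state(); Rn=Ro.from_euler("xyz",s["ee_rot"],degrees=True).as_matrix()
print("now: axis",Rn@at,"base",s["tool_pos"]+Rn@b, "world-z in tool",Rn.T[:,2])
E
python3 place.py .1 -48
```

```text
T [ 0.56274114 -0.21850351  0.17487245] axis [ 1.68992547e-06  2.63169495e-06 -1.00000000e+00] toolz [ 0.43318913 -0.28135217 -0.85626406]
shift [ 0.0262 -0.5741  0.0927] turn [ -3.31 -65.65  50.84]
now: axis [-0.90771128 -0.24472324 -0.34083832] base [0.52527744 0.36657617 0.25418838] world-z in tool [ 6.28940980e-01  1.85935226e-04 -7.77453027e-01]
```

Converted, -0.574 m is -0.7175, 0.06 m is 0.075, -65.6 degrees is -0.1822.

```bash
python3 drive.py '[[0.04, 0.005, -0.0138, -0.0038, -0.0003, -0.0036, 0.0028], [0.04, 0.015, -0.0425, -0.01, -0.0006, -0.0108, 0.0086], [0.04, 0.0313, -0.0863, -0.02, -0.0011, -0.0219, 0.0169], [0.04, 0.0475, -0.1288, -0.03, -0.0017, -0.0328, 0.0256], [0.04, 0.0588, -0.18, -0.0325, -0.0022, -0.0456, 0.0353], [0.04, 0.065, -0.23, -0.03, -0.0031, -0.0583, 0.0453], [0.04, 0.0675, -0.28, -0.0225, -0.0036, -0.0711, 0.055], [0.04, 0.07, -0.33, -0.0138, -0.0042, -0.0839, 0.065], [0.04, 0.0725, -0.38, -0.0063, -0.005, -0.0967, 0.0747], [0.04, 0.075, -0.43, 0.0025, -0.0056, -0.1094, 0.0847], [0.04, 0.075, -0.4813, 0.0125, -0.0061, -0.1222, 0.0947], [0.04, 0.0725, -0.5313, 0.025, -0.0069, -0.135, 0.1044], [0.04, 0.0688, -0.5738, 0.0413, -0.0075, -0.1458, 0.1131], [0.04, 0.0625, -0.6175, 0.0588, -0.0078, -0.1569, 0.1214], [0.04, 0.055, -0.6525, 0.075, -0.0083, -0.1658, 0.1286], [0.04, 0.0475, -0.6813, 0.0913, -0.0086, -0.1733, 0.1342], [0.04, 0.04, -0.7038, 0.1038, -0.0089, -0.1786, 0.1383], [0.04, 0.0325, -0.7175, 0.1163, -0.0092, -0.1822, 0.1411], [0.04, 0.0325, -0.7175, 0.1163, -0.0092, -0.1822, 0.1411], [0.04, 0.0325, -0.7175, 0.1163, -0.0092, -0.1822, 0.1411]]'
python3 place.py .1 -48
python3 - <<'E'
from h import *
cv2.imwrite("pics/side4.png",manip.get_image("side")[60:320,200:520,::-1]); cv2.imwrite("pics/scene4.png",manip.get_image("scene")[:,:,::-1])
E
```

```text
t: 5.33
tool_pos: [0.5618, -0.218, 0.1733]
ee_rot: [-179.8, 30.8, 147.4]
force: [0.2, -0.1, -2.1]
gripper_width: 0.054
grasp_force: 28.0
T [ 0.56274114 -0.21850351  0.17487245] axis [ 1.68992547e-06  2.63169495e-06 -1.00000000e+00] toolz [ 0.43318913 -0.28135217 -0.85626406]
shift [-0.0017  0.     -0.0008] turn [-0.01 -0.3   0.03]
now: axis [-0.00464778  0.0024764  -0.99998613] base [ 0.55477171 -0.21307787  0.21848109] world-z in tool [-0.51202637 -0.00355634 -0.85896236]
```

View pics/side4.png

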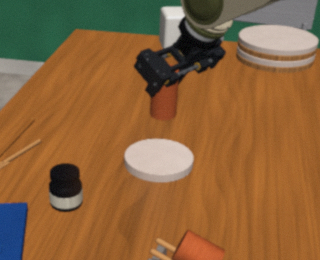

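The tumbler hangs mouth down and upright over the bat. In the crop it is at (163,100), the bat at (158,160) and the jar at (65,187), well clear. I'll lower it most of the way, then creep down.

Converted, 0.0584 m is 0.073, 0.055 m is 0.0688, -0.3 degrees is -0.0008.

```bash
python3 drive.py '[[0.04, 0.0075, 0, 0.0125, 0, -0.0008, 0], [0.04, 0.0188, 0, 0.0313, 0, -0.0008, 0], [0.04, 0.0288, 0, 0.0488, 0, -0.0008, 0], [0.04, 0.0363, 0, 0.0613, 0, -0.0008, 0], [0.04, 0.0413, 0, 0.0688, 0, -0.0008, 0], [0.04, 0.0438, 0, 0.073, 0, -0.0008, 0], [0.04, 0.0438, 0, 0.073, 0, -0.0008, 0], [0.04, 0.0438, 0, 0.073, 0, -0.0008, 0]]'; python3 place.py 0 -48
```

```text
t: 6.1
tool_pos: [0.5631, -0.2185, 0.1078]
ee_rot: [-179.8, 31.4, 147.5]
force: [-0.0, -0.4, -1.1]
gripper_width: 0.0544
grasp_force: 28.0
T [ 0.56274114 -0.21850351  0.07487245] axis [ 1.68992547e-06  2.63169495e-06 -1.00000000e+00] toolz [ 0.43318913 -0.28135217 -0.85626406]
shift [ 0.0175 -0.0001  0.0279] turn [0.03 0.32 0.06]
now: axis [ 0.00456278 -0.00311083 -0.99998475] base [ 0.55569708 -0.21340774  0.15285217] world-z in tool [-0.5212474  -0.00328912 -0.85339928]
```

Converted, 0.023 m is 0.0288, 0.0215 m is 0.0269, 0.3 degrees is 0.0008.

```bash
python3 drive.py '[[0.04, 0.005, 0, 0.0081, 0, 0.0008, 0], [0.04, 0.01, 0, 0.0163, 0, 0.0008, 0], [0.04, 0.0138, 0, 0.0231, 0, 0.0008, 0], [0.04, 0.0163, 0, 0.0269, 0, 0.0008, 0], [0.04, 0.0175, 0, 0.0288, 0, 0.0008, 0], [0.04, 0.0175, 0, 0.0288, 0, 0.0008, 0], [0.04, 0.0175, 0, 0.0288, 0, 0.0008, 0]]'; python3 place.py 0 -48;python3 - <<'E'
from h import *
cv2.imwrite("pics/side5.png",cv2.resize(manip.get_image("side")[130:260,290:430,::-1],None,fx=4,fy=4))
E
```

```text
t: 6.68
tool_pos: [0.5628, -0.2188, 0.0801]
ee_rot: [-179.8, 31.1, 147.4]
force: [0.3, -0.3, -2.3]
gripper_width: 0.0537
grasp_force: 28.0
T [ 0.56274114 -0.21850351  0.07487245] axis [ 1.68992547e-06  2.63169495e-06 -1.00000000e+00] toolz [ 0.43318913 -0.28135217 -0.85626406]
shift [0.0028 0.0002 0.0044] turn [ 0.01 -0.04  0.03]
now: axis [-6.15079729e-04  2.21039058e-04 -9.99999786e-01] base [ 0.55554782 -0.21378186  0.12524496] world-z in tool [-0.51598301 -0.00327666 -0.85659255]
```

View pics/side5.png

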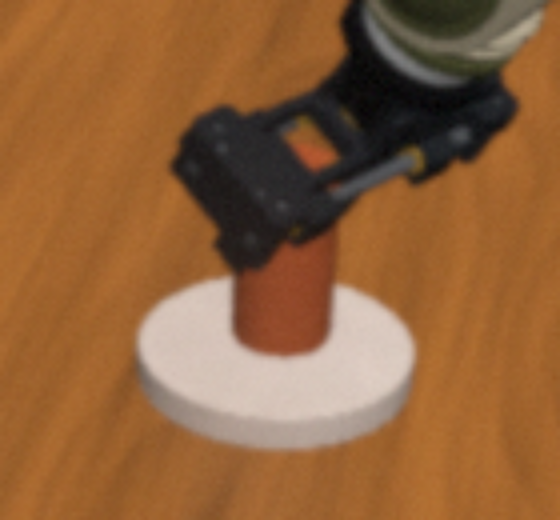

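The tumbler is centred just above the bat and upright, with its rim bottom at crop (283,352). The force reading is still only its weight, so I'll creep the last 5 mm.

Converted, 0.0026 m is 0.0033, 0.0017 m is 0.0021.

```bash
for i in 1; do :; done
python3 drive.py '[[0.04, 0.0006, 0, 0.0011, 0, 0, 0], [0.04, 0.0013, 0, 0.0021, 0, 0, 0], [0.04, 0.0019, 0, 0.0033, 0, 0, 0], [0.04, 0.0019, 0, 0.0033, 0, 0, 0], [0.04, 0.0019, 0, 0.0033, 0, 0, 0]]' | sed -n 2,4p
python3 drive.py '[[0.04, 0.0005, 0, 0.0008, 0, 0, 0], [0.04, 0.001, 0, 0.0016, 0, 0, 0], [0.04, 0.001, 0, 0.0016, 0, 0, 0], [0.04, 0.001, 0, 0.0016, 0, 0, 0]]'| sed -n 2,4p
```

```text
tool_pos: [0.5627, -0.2187, 0.077]
ee_rot: [-179.8, 31.1, 147.4]
force: [0.6, -0.3, -1.8]
tool_pos: [0.5627, -0.2187, 0.0755]
ee_rot: [-179.8, 31.1, 147.4]
force: [-0.5, 0.3, -1.2]
```

Converted, 0.0009 m is 0.0011, 0.0005 m is 0.0006.

```bash

python3 drive.py '[[0.04, 0.0004, 0, 0.0005, 0, 0, 0], [0.04, 0.0006, 0, 0.0011, 0, 0, 0], [0.04, 0.0006, 0, 0.0011, 0, 0, 0], [0.04, 0.0006, 0, 0.0011, 0, 0, 0]]' | sed -n 2,4p
python3 drive.py '[[0.04, 0.0004, 0, 0.0005, 0, 0, 0], [0.04, 0.0006, 0, 0.0011, 0, 0, 0], [0.04, 0.0006, 0, 0.0011, 0, 0, 0], [0.04, 0.0006, 0, 0.0011, 0, 0, 0]]'| sed -n 2,4p
```

```text
tool_pos: [0.5628, -0.2188, 0.0745]
ee_rot: [-179.8, 31.1, 147.4]
force: [-0.1, -0.4, -1.2]
tool_pos: [0.5631, -0.219, 0.0741]
ee_rot: [-179.8, 31.1, 147.4]
force: [-2.9, -0.0, 5.2]
```

Contact: the vertical force rose to +5 N. I'll let go, check, and retract along the fingers.

Converted, -0.15 m is -0.1875, -0.14 m is -0.175.

```bash

python3 drive.py '[[0.05, 0, 0, 0, 0, 0, 0], [0.05, 0, 0, 0, 0, 0, 0], [0.05, 0, 0, 0, 0, 0, 0]]' 5
python3 drive.py '[[0.06, 0, 0, 0, 0, 0, 0], [0.07, 0, 0, 0, 0, 0, 0], [0.088, 0, 0, 0, 0, 0, 0], [0.088, 0, 0, 0, 0, 0, 0], [0.088, 0, 0, 0, 0, 0, 0], [0.088, 0, 0, 0, 0, 0, 0], [0.088, 0, 0, 0, 0, 0, 0]]'
python3 drive.py '[[0.088, 0, 0, -0.0063, 0, 0, 0], [0.088, 0, 0, -0.0188, 0, 0, 0], [0.088, 0, 0, -0.0375, 0, 0, 0], [0.088, 0, 0, -0.0625, 0, 0, 0], [0.088, 0, 0, -0.0938, 0, 0, 0], [0.088, 0, 0, -0.125, 0, 0, 0], [0.088, 0, 0, -0.15, 0, 0, 0], [0.088, 0, 0, -0.175, 0, 0, 0], [0.088, 0, 0, -0.1875, 0, 0, 0], [0.088, 0, 0, -0.1875, 0, 0, 0], [0.088, 0, 0, -0.1875, 0, 0, 0]]'
python3 - <<'E'
from h import *
a=manip.get_image("side")[130:390,220:460,::-1];b=manip.get_image("scene")[130:390,170:440,::-1]
cv2.imwrite("pics/end.png",cv2.resize(np.hstack([a,b]),None,fx=1.5,fy=1.5))
E
```

```text
t: 8.4
tool_pos: [0.563, -0.2191, 0.0739]
ee_rot: [-179.8, 31.1, 147.4]
force: [-2.0, -1.7, 5.4]
gripper_width: 0.0547
grasp_force: 5.0
t: 8.98
tool_pos: [0.5628, -0.2187, 0.0734]
ee_rot: [-179.8, 31.0, 147.4]
force: [-0.2, -0.3, -0.4]
gripper_width: 0.0882
grasp_force: 0.0
t: 9.9
tool_pos: [0.4979, -0.1767, 0.2022]
ee_rot: [-179.8, 31.1, 147.4]
force: [-0.0, -0.8, 0.6]
gripper_width: 0.0876
grasp_force: 0.0
```

View pics/end.png

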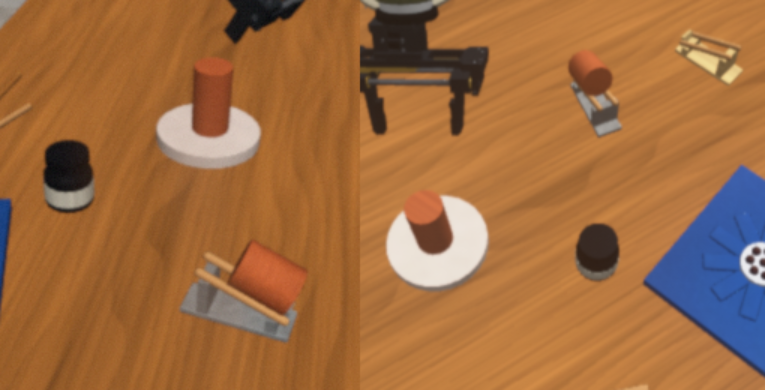

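The tumbler stands upright near the centre of the bat (side crop (212,98), scene crop (428,222)). The robot is clear of everything, and the jar and short tumbler haven't moved. I'll hand it in.

```bash
python3 -c "
from bench import manip
print(manip.sign_off())"
```

```text
the job is handed in; nothing more can be done
None
```

The tall tumbler stands mouth down near the centre of the bat, set down gently and released; the short tumbler and the jar look unmoved in the last pictures, and the job is handed in at about 10 s (no verdict was returned).

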